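Close a storage tin with the lever lid press

ROBOT

A 6-joint arm with a two-finger parallel gripper is mounted at the origin on a cart in front of the work surface, level with it; the furniture and walls round the work are solid. World frame = base frame: x ahead of the robot, y to its left, z up, the work surface at z = 0. Lengths are in m, angles in degrees, forces in N, time in s.
With the tool pointing down it reaches from about 0.4 to 0.825 m from the base axis. Payload 7 kg.
Tool frame: the origin (TCP) lies midway between the tips of the shut fingers; the grasp point (between the pads) lies 19 mm behind it; z points along the fingers, y is the direction in which the jaws open and shut (so a half turn about z gives the same grasp; the last joint's range is limited). The gripper opens to 88 mm and grips with 3 to 60 N. Pads are 19 mm wide; open, the fingers measure 130 mm over their backs; the gripper's body (78 mm by 193 mm) begins 47 mm behind the grasp point.
Start: joints at [93.742, 20.546, 0.682, 0, -70.136, -16.507], TCP at [0.149, 0.658, 0.227] pointing down, gripper open.
Joint ranges: [-176.03, 176.03], [-82.01, 121.73], [-58.28, 71.71], [-173.87, 95.51], [-174.79, -0.11], [-173.66, 173.66]. Speed limits (degrees/s): [136.94, 136.94, 172.46, 180, 180, 180].

INTERFACE

Orientations are given as [roll, pitch, yaw] about the fixed x, y, z axes, in that order (R = Rz(yaw) Ry(pitch) Rx(roll)).
In Python, from plant import ctrl gives the robot as it stands.
- The arm moves only by the tool jog_arm, never from a script. Its argument "deltas" is a list of rows, each a list of 2 entries, a list of its own where there are three numbers: the shift along the tool's x, y, z in m, then the turn about the tool's z in degrees. A call has 1 to 20 rows; each row is the pose to reach, as a shift and turn from the pose commanded when the call began, along the tool's axes at that moment; what a row does not reach only later rows make up. A row lasts 1/10 s, in which the tool goes at most 50 mm and 8.59 degrees, less where a joint would pass 70% of its speed; a pose out of reach is approached as far as the arm can. A call with a gripper value outside its range is refused whole. "jaw" is the closure, from -1 (fully open) to 1 (shut), set as the call begins (left out, the last holds). The fingers move at their own pace and stop on an object; the grip force is fixed at half the most. Time passes only in rows, so rows that repeat a pose let the fingers close. It gives the time, the measured TCP pose, the force and the opening at its end, in the units of the state.
- ctrl.get_obs(): the state, without advancing time (a new reading comes with each control period).
- ctrl.snapshot(name): name is "scene" or "top" or "wrist"; returns the picture (420x560x3 uint8, red, green, blue); there is no depth.
- ctrl.camera_params(name): a dict with "camera_matrix" (3x3 intrinsics, pixels), "D" ([k1, k2, p1, p2, k3] as OpenCV has them; the pictures are not rectified), "position" and "rotation" of the camera in the world. Camera axes: x right, y down, z forward; pixel columns grow to the right and rows downward; lengths in m; the calibration is good to about 2 mm. A picture is of the moment at which its call begins: read the wrist's pose just before it. camera_params takes no time and is no camera call; for the wrist camera it gives the pose at the moment of the call.
- ctrl.close_job(): hands the job in, once; it reports no verdict.
Trained networks look in the newest picture that a camera, given by its name, has taken for a name from the list of things; names that differ only in an ending like _2 or _b are one class to them, and where a whole thing is asked for, a point or a joint stands for the part that bears it (a point fixed in the world has none). Each returns a list of dicts, best first, with "conf" (0 to 1); they miss things now and then, are a little off and sometimes report something else, mostly with a low value. They report only what shows in the picture. A call takes as long as a camera call.
- ctrl.boxes_of(query, camera): "bbox" ([left, top, width, height] as shares, 0 to 1, of the picture: columns of its width, rows of its height, round what is visible of it).
- ctrl.cut_out(query, camera): "mask" (420x560 bool, what is visible of it) and "bbox" ([left, top, width, height] as shares, 0 to 1, of the picture: columns of its width, rows of its height, round what is visible of it).
The state is a dict: "clock": time; "joint_pos": joint angles; "qvel": joint speeds; "tau": joint torques, N m; "tool_pos": TCP position; "orientation": TCP orientation; "force": force on the tool from outside, world axes, zero at the start; "moment": the same for the moment, N m; "opening": finger opening in m.
Only numpy, scipy, OpenCV 4.12 (cv2) and the standard library are available. Lean on these libraries where they do the work, as an engineer would, in place of code of your own. Each camera call takes 0.05 s, during which the arm holds its last target. There are 200 camera calls.

TASK

The blue tin's push-on lid is standing proud: stand the tin centrally on the round pad of the red lid press, let go of it, then swing the press's sprung lever right down to its stop so that it pushes the lid home, and let the lever come fully back up while the tin stays on the pad. Then stand the closed tin upright on the wooden chopping board, without knocking over the blue tin or disturbing the red tin.

Things in the scene. Friction and masses are not known exactly. Their poses are not given: they have to be found in the camera images.
- blue_tin: Loose round blue tin with a paper band, 60 mm diameter, about 0.22 kg. Origin at the centre of its underside, z up its axis. Its steel lid (64 mm diameter, 10 mm deep) is captive: with the lid proud it covers heights 88 to 98 mm, shut home 80 to 90 mm. Grip the blue body below the lid, 55 to 70 mm up, with the palm clear above the lid.
- blue_tin_lid (a joint): How far the lid of the blue tin has been pushed down, m: 0 to 0.002 at the start (proud), 0.008 fully home. It slides stiffly (about 8 N) and stays where pushed.
- lid_press: Red bench press fixed to the worktop; does not move. Origin on the worktop under the centre of its pad; its x axis points from the pad back to the hinge. Base 120 mm wide, from 80 mm before to 165 mm behind the origin, 13 mm high; on it the round steel pad, 92 mm diameter. Two red cheeks 100 to 155 mm behind the origin, up to 147 mm high and 52 mm apart over their outsides, carry the hinge.
- press_pad (a point): Centre of the top of the press's round steel pad, 18 mm above the worktop; axes as the press. The tin stands here, and the lever's foot comes down on the middle of its lid.
- press_hinge (a point): Middle of the lever's hinge, 120 mm behind the pad's centre and 125 mm above the worktop; the hinge line runs along the press's y axis. The lever is a bar 18 mm wide; its round foot, 44 mm diameter, is 120 mm from the hinge and stands out 16 mm on the pad side.
- press_lever (a joint): Angle of the press's lever, rad: 0 upright (its sprung rest), grows as it swings forward and down over the pad, 1.564 at its stop (level). A spring brings it back; about 5 N at the knob to start it, 10 N at the stop and 5 N more to push the lid.
- press_knob (a point): Centre of the black knob, a flat-sided disc 42 mm in diameter and 30 mm wide along the press's y, on the lever's end, 185 mm from the hinge: 310 mm above the worktop when upright, 65 mm in front of the pad's centre and 126 mm above the worktop at the stop. It can be pinched by its flat sides and led round the arc, turning between the fingers.
- chopping_board: Fixed wooden chopping board lying flat, 250 mm along its x, 360 mm along its y, 22 mm thick. Origin at the centre of its underside.
- red_tin: Loose red tin of the same size, already closed; leave it alone. Origin at the centre of its underside.

How it is judged:
By the outcome, as a careful person would: the job done as asked, in the order asked, and still so for the second after the job is handed in, with the robot touching nothing.
It also fails if it takes over 69 s, if anything falls off the work surface, if the arm or the gripper's body presses on something with over 40 N, if the wrist force passes 120 N, or if a joint passes its speed limit or range.

## Working session

There is one attempt and no reset: what is moved stays moved. The work goes in short steps, Python scripts to look and compute and a tool call to move; the robot and the scene stay as the last step left them, time stands still between calls to the robot, and variables do not carry over. Pictures are saved under pics/ and viewed, and the job is handed in when it is done.

Besides the shell and the picture viewer there is one more tool, called after "Request:" by a JSON object that holds its "method" and its "body", one argument or row to a line. jog_arm: Moves the arm, as the interface text tells. Its arguments: {"type":"object","properties":{"deltas":{"type":"array","items":{"type":"array"}},"jaw":{"type":"number"}},"required":["deltas"]}

```bash
ls; mkdir -p pics
python3 - <<'E'
from plant import ctrl
import cv2,numpy as np
o=ctrl.get_obs(); print(o['clock'],o['tool_pos'],o['orientation'],o['opening'])
for n in ['scene','top','wrist']:
    p=ctrl.camera_params(n); print(n,{k:np.round(v,4).tolist() for k,v in p.items()})
    cv2.imwrite(f'pics/{n}0.png',ctrl.snapshot(n)[:,:,::-1])
    if n!='wrist':
        for q in ['blue_tin','red_tin','lid_press','press_knob','chopping_board','press_pad']:
            try: print(q,[(round(d['conf'],2),np.round(np.array(d['bbox'])*[560,420,560,420]).tolist()) for d in ctrl.boxes_of(q,n)[:3]])
            except Exception as e: print(q,e)
print(ctrl.get_obs()['clock'])
E
```

```text
pics
0.0 [0.1490694  0.65785206 0.22561679] [ 1.79905886e+02 -8.08584224e-03 -1.27721700e+01] 0.08737657279675487
scene {'camera_matrix': [[445.659, 0.0, 277.2741], [0.0, 445.659, 214.8072], [0.0, 0.0, 1.0]], 'D': [0.0499, 0.0, 0.0, 0.0, 0.0], 'position': [-0.2488, -0.6401, 1.0422], 'rotation': [-130.2054, -1.2501, -50.2478]}
blue_tin [(0.61, [185.0, 211.0, 24.0, 29.0])]
red_tin [(0.81, [213.0, 187.0, 20.0, 34.0])]
lid_press [(0.94, [233.0, 152.0, 73.0, 122.0])]
press_knob [(0.59, [281.0, 152.0, 13.0, 55.0]), (0.39, [292.0, 254.0, 150.0, 124.0])]
chopping_board [(0.61, [293.0, 255.0, 146.0, 124.0])]
press_pad [(0.94, [234.0, 151.0, 72.0, 125.0])]
top {'camera_matrix': [[402.2684, 0.0, 277.5709], [0.0, 402.2684, 211.0434], [0.0, 0.0, 1.0]], 'D': [-0.0611, 0.0, 0.0, 0.0, 0.0], 'position': [0.3922, 0.0067, 1.1304], 'rotation': [-170.7583, 0.344, -90.1067]}
blue_tin [(0.78, [168.0, 243.0, 30.0, 22.0])]
red_tin [(0.56, [167.0, 190.0, 31.0, 33.0])]
lid_press [(0.68, [245.0, 146.0, 43.0, 114.0])]
press_knob [(0.92, [255.0, 146.0, 19.0, 36.0])]
chopping_board [(0.81, [330.0, 174.0, 133.0, 101.0]), (0.51, [248.0, 148.0, 40.0, 111.0])]
press_pad [(0.91, [247.0, 145.0, 45.0, 110.0])]
wrist {'camera_matrix': [[291.8773, 0.0, 277.9528], [0.0, 291.8773, 211.6984], [0.0, 0.0, 1.0]], 'D': [-0.0569, 0.0, 0.0, 0.0, 0.0], 'position': [0.2172, 0.643, 0.3852], 'rotation': [164.7467, -0.0262, -102.8056]}
0.75
```

View pics/scene0.png

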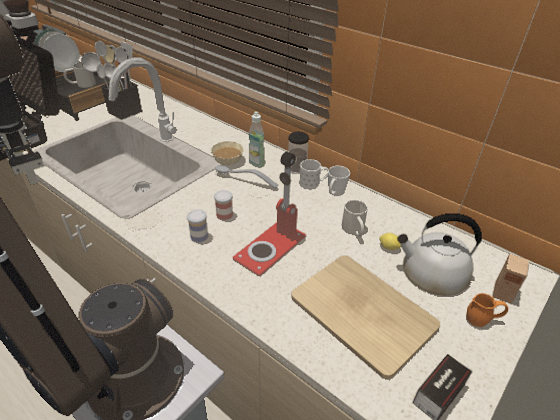

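View pics/top0.png

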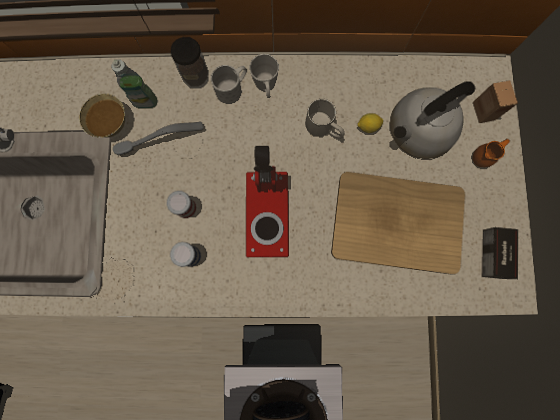

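View pics/wrist0.png

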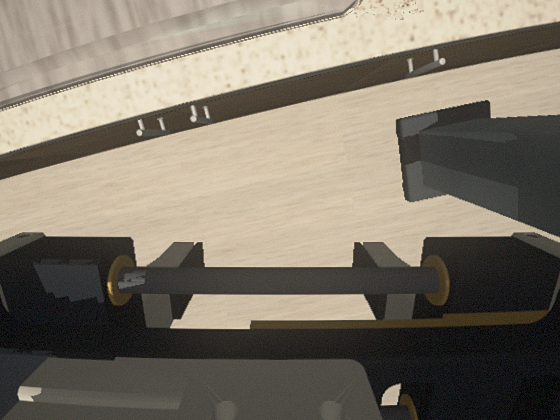

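The pictures show the blue tin (scene 198,226; top about 181,254), the red tin behind it (top 180,203), the press pad (top 267,229) with the lever upright, and the board (top 332–465, 172–273). Next I'll zoom in and locate these accurately.

```bash
cat > h.py <<'E'
import numpy as np,cv2
from plant import ctrl
from scipy.spatial.transform import Rotation as R
def cam(n):
    p=ctrl.camera_params(n); return np.array(p['camera_matrix']),np.array(p['D']),np.array(p['position']),R.from_euler('xyz',p['rotation'],degrees=True).as_matrix()
def ray(c,uv,z):
    K,D,t,r=c; q=cv2.undistortPoints(np.array(uv,float).reshape(-1,1,2),K,D)[:,0]
    d=np.c_[q,np.ones(len(q))]@r.T
    return t+d*((z-t[2])/d[:,2])[:,None]
def proj(c,P):
    K,D,t,r=c; return cv2.projectPoints(np.array(P,float).reshape(-1,3),cv2.Rodrigues(r.T)[0],-r.T@t,K,D)[0][:,0]
def circ(x,y,z,rad,n=40):
    a=np.linspace(0,2*np.pi,n); return np.c_[x+rad*np.cos(a),y+rad*np.sin(a),z+0*a]
E
python3 - <<'E'
from h import *
im=cv2.imread('pics/top0.png'); sc=cv2.imread('pics/scene0.png')
t=cam('top');s=cam('scene')
print('pad',ray(t,[[267,229]],.018),ray(s,[[262,251]],.018))
print('blue',ray(t,[[181,254]],.098), 'red',ray(t,[[179,203]],.09))
hsv=cv2.cvtColor(im,cv2.COLOR_BGR2HSV)
m=(((hsv[...,0]<8)|(hsv[...,0]>172))&(hsv[...,1]>150)&(hsv[...,2]>70)).astype(np.uint8); m[:165]=0; m[:,:240]=0;m[:,295:]=0
c=max(cv2.findContours(m,0,2)[0],key=cv2.contourArea)
b=cv2.boxPoints(cv2.minAreaRect(c)); print('base',b, ray(t,b,.013))
ctrl.snapshot('top'); d=ctrl.cut_out('chopping_board','top')[0]
c=max(cv2.findContours(d['mask'].astype(np.uint8),0,2)[0],key=cv2.contourArea)
rc=cv2.minAreaRect(c); b=cv2.boxPoints(rc); B=ray(t,b,.022); print('board',d['conf'],b,B,B.mean(0))
a=cv2.resize(im[225:290,150:300],None,fx=5,fy=5,interpolation=2); cv2.imwrite('pics/z1.png',a)
a=cv2.resize(sc[180:280,180:310],None,fx=6,fy=6,interpolation=2); cv2.imwrite('pics/z2.png',a)
E
```

```text
pad [[0.52263863 0.04258107 0.018     ]] [[0.5247362  0.03876473 0.018     ]]
blue [[0.44899905 0.26104509 0.098     ]] red [[0.58373534 0.27312867 0.09      ]]
base [[246.      255.99997]
 [246.      170.99997]
 [287.      170.99997]
 [287.      255.99997]] [[ 0.44813863  0.10074179  0.013     ]
 [ 0.69047656  0.10333568  0.013     ]
 [ 0.69002926 -0.01410202  0.013     ]
 [ 0.44793597 -0.01274365  0.013     ]]
board 0.57 [[328.8526  258.14227]
 [340.15662 170.53635]
 [470.59772 187.36746]
 [459.2937  274.9734 ]] [[ 0.44126523 -0.12734045  0.022     ]
 [ 0.68863578 -0.16500904  0.022     ]
 [ 0.63938846 -0.53772009  0.022     ]
 [ 0.39281399 -0.48684357  0.022     ]] [ 0.54052586 -0.32922829  0.022     ]
```

View pics/z1.png

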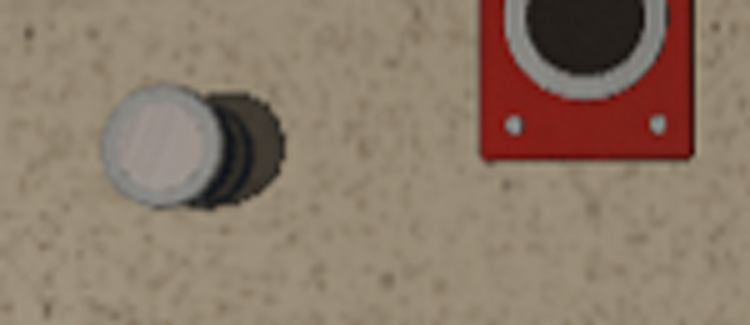

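View pics/z2.png

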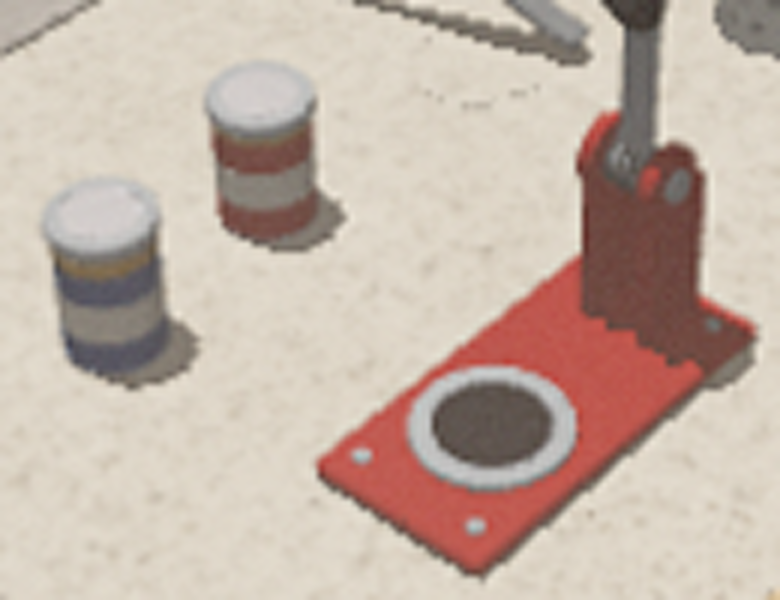

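Request:
{"method": "jog_arm", "body": {
  "deltas": [
    [[0.019,0.016,0],8.36],
    [[0.038,0.032,0],16.72],
    [[0.057,0.048,0],25.08],
    [[0.076,0.064,0],33.44],
    [[0.095,0.08,0],41.8],
    [[0.114,0.096,0],50.16],
    [[0.133,0.112,0],58.52],
    [[0.152,0.128,0],66.88],
    [[0.171,0.144,0],75.24],
    [[0.19,0.16,0],83.6],
    [[0.209,0.176,0],91.96],
    [[0.228,0.193,0],100.3],
    [[0.247,0.209,0],108.7],
    [[0.266,0.225,0],117],
    [[0.285,0.241,0],125.4],
    [[0.304,0.257,0],133.8],
    [[0.323,0.273,0],142.1],
    [[0.342,0.289,0],150.5],
    [[0.361,0.305,0],158.8],
    [[0.38,0.321,0],167.2]
  ],
  "jaw": -1
}}

```text
clock: 2.85
tool_pos: [0.4494, 0.2604, 0.2268]
orientation: [180.0, 0.0, 179.7]
force: [0.3, 0.9, 0.5]
opening: 0.0873
```

Run:
```python
from h import *
o=ctrl.get_obs(); print(o['clock'],o['tool_pos'],o['orientation'],np.round(o['joint_pos'],1),o['force'])
w=cam('wrist'); print(w[2])
a=ctrl.snapshot('wrist')[:,:,::-1].copy(); cv2.imwrite('pics/w1r.png',a); np.savez('w1.npz',*w)
t=cam('top'); s=cam('scene')
A=cv2.imread('pics/top0.png');B=cv2.imread('pics/scene0.png')
# triangulate (DLT)
def tri(uvs,cs):
    M=[];b=[]
    for uv,c in zip(uvs,cs):
        p=ray(c,[uv],0)[0]; d=(p-c[2])/np.linalg.norm(p-c[2]); P=np.eye(3)-np.outer(d,d); M.append(P);b.append(P@c[2])
    return np.linalg.lstsq(np.vstack(M),np.hstack(b),rcond=None)[0]
print('lid top',tri([[182.2,253.6],[196.6,215.8]],[t,s]), ray(t,[[182.2,253.6]],.098),ray(s,[[196.6,215.8]],.098))
print('pad',tri([[266.8,228.6],[261.5,250.9]],[t,s]), ray(t,[[266.8,228.6]],.018),ray(s,[[261.5,250.9]],.018))
for P in (circ(.449,.258,.098,.032),circ(.449,.258,0,.03),circ(.525,.042,.018,.046),circ(.645,.042,.31,.021)):
    for u in proj(w,P): cv2.circle(a,(int(u[0]),int(u[1])),1,(0,255,0),-1)
cv2.imwrite('pics/w1.png',a)
```

```text
2.85 [0.44936032 0.26043554 0.22679858] [1.79976471e+02 1.81453273e-02 1.79698668e+02] [  51.8    5.8  -18.7   -0.   -65.4 -142.1] [0.34956487 0.89773537 0.53742959]
[0.37760325 0.26111719 0.38540068]
lid top [0.45082721 0.25901448 0.09180112] [[0.45002736 0.25796895 0.098     ]] [[0.44665741 0.25263289 0.098     ]]
pad [0.52479159 0.0424325  0.015883  ] [[0.52375992 0.04314028 0.018     ]] [[0.52401728 0.04029078 0.018     ]]
```

View pics/w1.png

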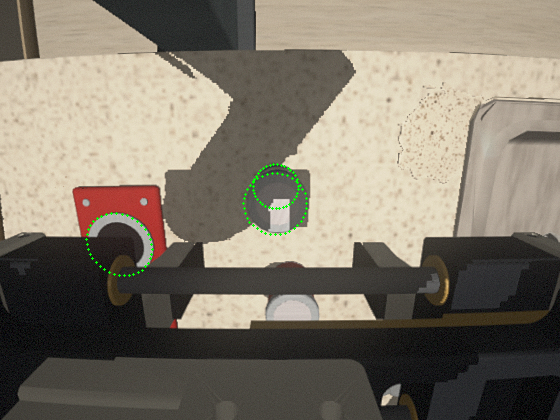

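Run:
```python
import cv2
a=cv2.imread('pics/w1r.png')[150:290,60:320]; a=cv2.resize(a,None,fx=3,fy=3,interpolation=2); a=cv2.convertScaleAbs(a,alpha=1.6,beta=20); cv2.imwrite('pics/w1z.png',a)
```

```text
(no output)
```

View pics/w1z.png

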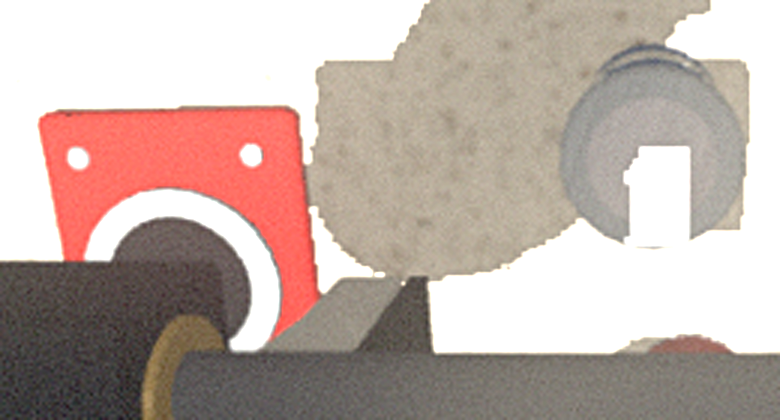

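Run:
```python
from h import *
f=np.load('w1.npz'); w=[f[k] for k in f.files]
print(ray(w,[[277.2,201.5]],.098),ray(w,[[121.2,245.5]],.018))
print(ray(w,[[60+40/3,150+115/3],[60+298/3,150+108/3],[85.8,202.3],[143.3,201.6]],.013))
print(proj(w,circ(.449,.258,.098,.032)).min(0),proj(w,circ(.449,.258,.098,.032)).max(0),proj(w,circ(.525,.042,.018,.046)).min(0),proj(w,circ(.525,.042,.018,.046)).max(0))
```

```text
[[0.44548355 0.25991354 0.098     ]] [[0.52487965 0.04497152 0.018     ]]
[[ 0.44548522 -0.01226056  0.013     ]
 [ 0.44374411  0.10593662  0.013     ]
 [ 0.46476292  0.00189874  0.013     ]
 [ 0.46446401  0.08188986  0.013     ]]
[243.80236775 173.4899184 ] [306.87179282 234.65389467] [ 86.70422739 213.42093623] [152.00996924 275.83339261]
```

Request:
{"method": "jog_arm", "body": {
  "deltas": [
    [[0.0014,-0.002,0.03],-0.3],
    [[0.0014,-0.002,0.06],-0.3],
    [[0.0014,-0.002,0.085],-0.3],
    [[0.0014,-0.002,0.105],-0.3],
    [[0.0014,-0.002,0.12],-0.3],
    [[0.0014,-0.002,0.135],-0.3],
    [[0.0014,-0.002,0.15],-0.3],
    [[0.0014,-0.002,0.165],-0.3],
    [[0.0014,-0.002,0.176],-0.3],
    [[0.0014,-0.002,0.183],-0.3],
    [[0.0014,-0.002,0.183],-0.3]
  ]
}}

```text
clock: 4.0
tool_pos: [0.4472, 0.2589, 0.0428]
orientation: [-179.9, -0.1, -179.7]
force: [0.6, -0.3, -0.2]
opening: 0.0875
```

Request:
{"method": "jog_arm", "body": {
  "deltas": [
    [[0,0,0],0],
    [[0,0,0],0],
    [[0,0,0],0],
    [[0,0,0],0],
    [[0,0,0],0],
    [[0,0,0],0],
    [[0,0,0],0],
    [[0,0,0],0]
  ],
  "jaw": 1
}}

```text
clock: 4.8
tool_pos: [0.4477, 0.2596, 0.044]
orientation: [180.0, 0.0, -179.7]
force: [-1.6, -0.3, 5.9]
opening: 0.0618
```

Request:
{"method": "jog_arm", "body": {
  "deltas": [
    [[0,0,-0.005],0.3],
    [[0,0,-0.015],0.3],
    [[0,0,-0.03],0.3],
    [[0,0,-0.045],0.3],
    [[0,0,-0.055],0.3],
    [[-0.004,-0.01,-0.06],0.3],
    [[-0.011,-0.03,-0.06],0.3],
    [[-0.021,-0.06,-0.06],0.3],
    [[-0.032,-0.09,-0.06],0.3],
    [[-0.043,-0.12,-0.06],0.3],
    [[-0.053,-0.15,-0.06],0.3],
    [[-0.063,-0.18,-0.06],0.3],
    [[-0.071,-0.2,-0.06],0.3],
    [[-0.075,-0.21,-0.06],0.3],
    [[-0.0765,-0.215,-0.06],0.3],
    [[-0.0765,-0.215,-0.06],0.3],
    [[-0.0765,-0.215,-0.06],0.3]
  ]
}}

```text
clock: 6.5
tool_pos: [0.5249, 0.0452, 0.1035]
orientation: [180.0, -0.0, -179.9]
force: [0.3, 0.1, -2.4]
opening: 0.0618
```

Run:
```python
from h import *
o=ctrl.get_obs(); print(o['clock'],o['tool_pos'],o['orientation'],o['force'],o['opening'])
a=ctrl.snapshot('scene')[:,:,::-1]; b=ctrl.snapshot('wrist')[:,:,::-1]
a=cv2.resize(a[120:300,160:380],None,fx=3.5,fy=3.1,interpolation=2); cv2.imwrite('pics/s2.png',a); cv2.imwrite('pics/w2.png',b)
```

```text
6.5 [0.5249226  0.04516133 0.10347722] [ 1.79997086e+02 -1.38820050e-02 -1.79946100e+02] [ 0.25883573  0.06825715 -2.37521858] 0.06179761979155941
```

View pics/s2.png

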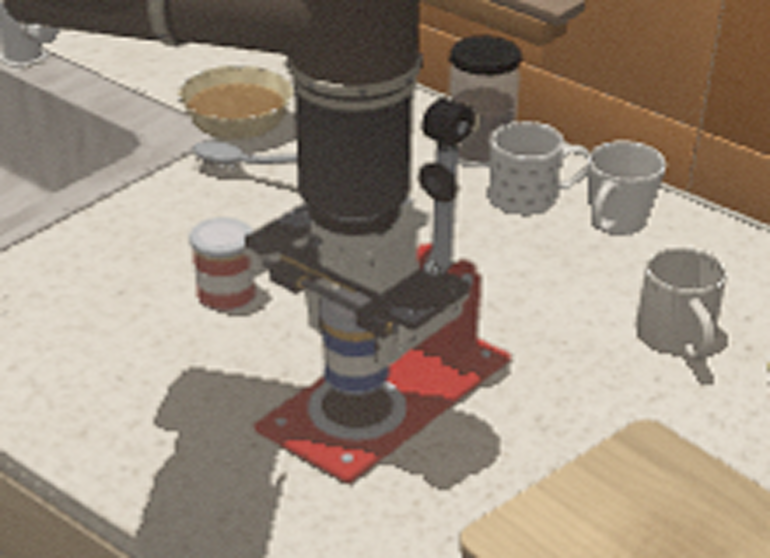

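View pics/w2.png

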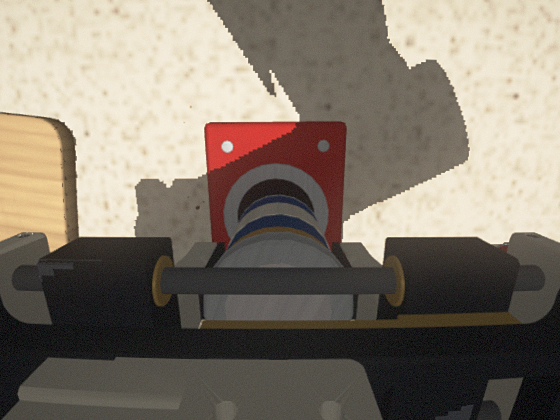

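Run:
```python
from h import *
w=cam('wrist'); o=ctrl.get_obs(); print(o['tool_pos'],w[2])
a=cv2.imread('pics/w2.png')
S=4;x0,y0=195,110
z=cv2.resize(a[y0:y0+145,x0:x0+165],None,fx=S,fy=S,interpolation=2); z=cv2.convertScaleAbs(z,alpha=1.5,beta=15)
def dr(P,c):
    for u in proj(w,P): cv2.circle(z,(int((u[0]-x0+.5)*S),int((u[1]-y0+.5)*S)),1,c,-1)
x,y,zz=o['tool_pos']
dr(circ(.5245,.0435,.018,.046,90),(0,255,0)); dr(circ(x,y,zz-.044,.030,90),(0,255,255))
dr([[.4445,.0435+d,.013] for d in np.linspace(-.06,.06,40)],(255,0,255))
dr([[.4445+d,.0435+e,.013] for d in np.linspace(0,.1,30) for e in(-.06,.06)],(255,0,255))
cv2.imwrite('pics/w2z.png',z)
```

```text
[0.524983   0.04541344 0.10358389] [0.45327577 0.04568673 0.26220025]
```

View pics/w2z.png

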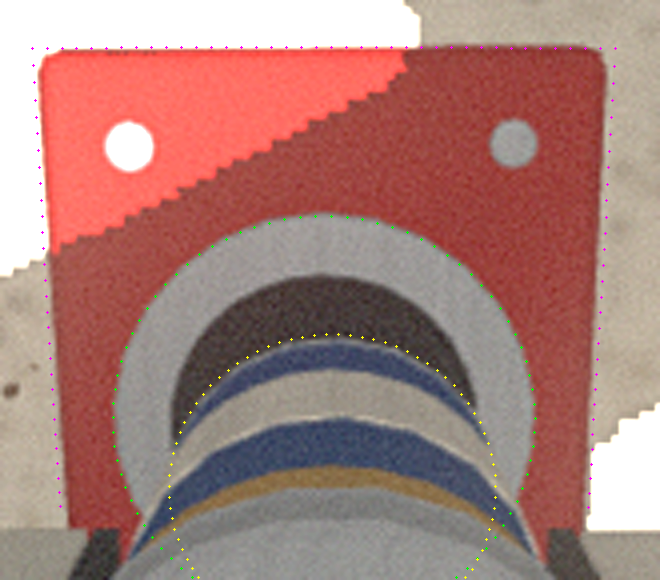

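Request:
{"method": "jog_arm", "body": {
  "deltas": [
    [[0,-0.0018,0.008],0],
    [[0,-0.0018,0.018],0],
    [[0,-0.0018,0.027],0],
    [[0,-0.0018,0.034],0],
    [[0,-0.0018,0.038],0],
    [[0,-0.0018,0.0405],0],
    [[0,-0.0018,0.0415],0],
    [[0,-0.0018,0.0415],0],
    [[0,-0.0018,0.0415],0]
  ]
}}

```text
clock: 7.5
tool_pos: [0.5254, 0.043, 0.0623]
orientation: [180.0, 0.0, -180.0]
force: [0.5, 0.3, -2.8]
opening: 0.0621
```

Request:
{"method": "jog_arm", "body": {
  "deltas": [
    [[0,0,0.0005],0],
    [[0,0,0.001],0],
    [[0,0,0.001],0],
    [[0,0,0.001],0]
  ]
}}

```text
clock: 7.9
tool_pos: [0.5257, 0.043, 0.062]
orientation: [180.0, 0.1, -179.9]
force: [-2.6, -0.2, 5.7]
opening: 0.0619
```

Contact is made, so I'll release and rise.

Request:
{"method": "jog_arm", "body": {
  "deltas": [
    [[0,0,0],0],
    [[0,0,0],0],
    [[0,0,0],0],
    [[0,0,0],0],
    [[0,0,0],0],
    [[0,0,-0.006],0],
    [[0,0,-0.02],0],
    [[0,0,-0.04],0],
    [[0,0,-0.065],0],
    [[0,0,-0.09],0],
    [[0,0,-0.12],0],
    [[0,0,-0.15],0],
    [[0,0,-0.15],0]
  ],
  "jaw": -1
}}

```text
clock: 9.2
tool_pos: [0.5275, 0.0434, 0.216]
orientation: [179.9, 0.4, -179.9]
force: [-0.4, 0.2, -0.2]
opening: 0.0876
```

Run:
```python
from h import *
o=ctrl.get_obs(); print(o['clock'],o['tool_pos'],o['orientation'],np.round(o['joint_pos'],1),o['opening'])
w=cam('wrist'); a=ctrl.snapshot('wrist')[:,:,::-1]; s=cam('scene'); b=ctrl.snapshot('scene')[:,:,::-1]
S=4
def view(im,c,box,name,its):
    x0,y0,W,H=box; z=cv2.resize(im[y0:y0+H,x0:x0+W],None,fx=S,fy=S,interpolation=2); z=cv2.convertScaleAbs(z,alpha=1.3,beta=10)
    for P,col in its:
        for u in proj(c,P): cv2.circle(z,(int((u[0]-x0+.5)*S),int((u[1]-y0+.5)*S)),1,col,-1)
    cv2.imwrite(name,z)
G=(0,255,0);Y=(0,255,255)
its=[(circ(.5245,.0435,.018,.046,90),G),(circ(.5245,.0435,.116,.032,90),Y),(circ(.5245,.0435,.018,.03,90),Y)]
kn=np.c_[.6445+.021*np.cos(np.linspace(0,6.28,60)),np.full(60,.0435-.015),.31+.021*np.sin(np.linspace(0,6.28,60))]
kn2=kn+[0,.03,0]
view(a,w,(190,130,180,140),'pics/w3.png',its); view(b,s,(200,130,150,150),'pics/s3.png',its+[(kn,G),(kn2,Y)])
```

```text
9.2 [0.52748304 0.0434246  0.21596391] [ 179.88536106    0.42350657 -179.92483193] [ 2.60e+01  7.00e+00 -1.89e+01  1.00e-01 -6.37e+01 -1.16e+02] 0.0876144009524556
```

View pics/w3.png

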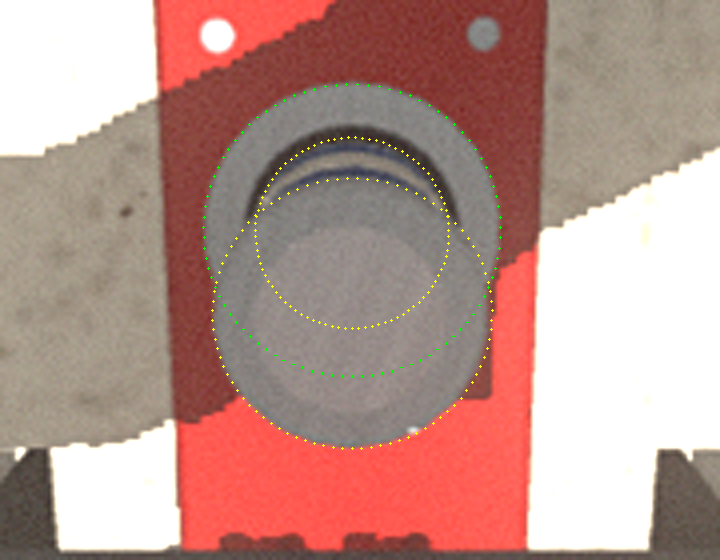

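View pics/s3.png

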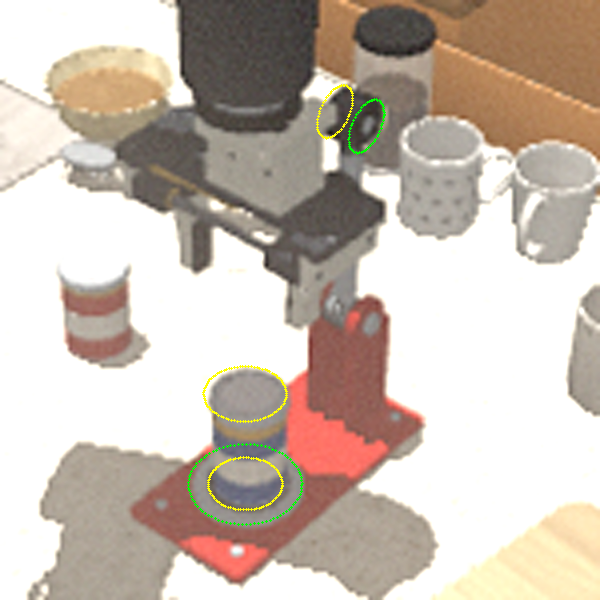

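Request:
{"method": "jog_arm", "body": {
  "deltas": [
    [[0,0,-0.03],0],
    [[0,0,-0.06],0],
    [[0,0,-0.09],0],
    [[0,0,-0.12],0],
    [[0,0,-0.15],0],
    [[-0.01,0,-0.175],0],
    [[-0.035,0,-0.185],0],
    [[-0.06,0,-0.185],0],
    [[-0.085,0,-0.185],0],
    [[-0.105,0,-0.185],0],
    [[-0.118,0,-0.185],0],
    [[-0.118,0,-0.185],0],
    [[-0.118,0,-0.185],0]
  ]
}}

```text
clock: 10.6
tool_pos: [0.6429, 0.043, 0.3945]
orientation: [-180.0, -0.1, -180.0]
force: [0.1, 0.1, 0.1]
opening: 0.0877
```

Run:
```python
from h import *
o=ctrl.get_obs(); print(o['clock'],o['tool_pos'],o['orientation'],np.round(o['joint_pos'],1),o['opening'])
w=cam('wrist'); a=ctrl.snapshot('wrist')[:,:,::-1].copy(); np.savez('w4.npz',*w); cv2.imwrite('pics/w4r.png',a)
th=np.linspace(0,6.28,60)
for dy,c in((-.015,(0,255,0)),(.015,(0,255,255))):
    for u in proj(w,np.c_[.6445+.021*np.cos(th),np.full(60,.0435+dy),.31+.021*np.sin(th)]): cv2.circle(a,(int(u[0]+.5),int(u[1]+.5)),0,c,-1)
cv2.imwrite('pics/w4.png',cv2.resize(a[100:380,130:430],None,fx=2.5,fy=2,interpolation=2))
```

```text
10.6 [0.64292661 0.04295711 0.39451331] [-1.79961416e+02 -1.45283823e-01 -1.79980124e+02] [  21.1   14.7   13.7   -0.   -89.1 -111.1] 0.08766599157859797
```

View pics/w4.png

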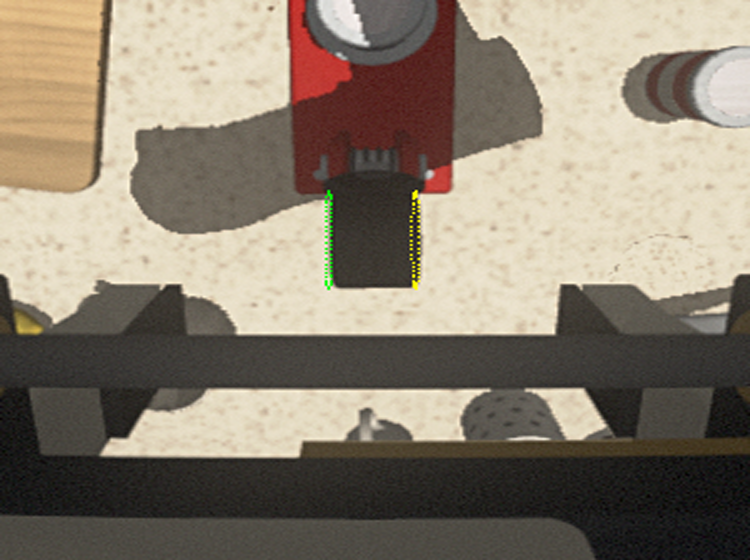

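Request:
{"method": "jog_arm", "body": {
  "deltas": [
    [[-0.0015,0.0005,0.02],0],
    [[-0.0015,0.0005,0.04],0],
    [[-0.0015,0.0005,0.06],0],
    [[-0.0015,0.0005,0.078],0],
    [[-0.0015,0.0005,0.092],0],
    [[-0.0015,0.0005,0.1],0],
    [[-0.0015,0.0005,0.104],0],
    [[-0.0015,0.0005,0.104],0],
    [[-0.0015,0.0005,0.104],0]
  ]
}}

```text
clock: 11.55
tool_pos: [0.645, 0.0435, 0.2929]
orientation: [180.0, 0.1, -180.0]
force: [0.3, 0.3, -0.2]
opening: 0.0874
```

Request:
{"method": "jog_arm", "body": {
  "deltas": [
    [[0,0,0],0],
    [[0,0,0],0],
    [[0,0,0],0],
    [[0,0,0],0],
    [[0,0,0],0],
    [[0,0,0],0],
    [[0,0,0],0],
    [[0,0,0],0],
    [[0,0,0],0],
    [[0,0,0],0]
  ],
  "jaw": 1
}}

```text
clock: 12.55
tool_pos: [0.6447, 0.0442, 0.2921]
orientation: [180.0, 0.0, -179.9]
force: [0.0, 4.0, -0.1]
opening: 0.0299
```

Request:
{"method": "jog_arm", "body": {
  "deltas": [
    [[0.0145,0,0.0006],0],
    [[0.0288,0,0.0023],0],
    [[0.043,0,0.0051],0],
    [[0.0569,0,0.009],0],
    [[0.0705,0,0.014],0],
    [[0.0837,0,0.02],0],
    [[0.0963,0,0.027],0],
    [[0.1083,0,0.035],0],
    [[0.1083,0,0.035],0]
  ]
}}

```text
clock: 13.45
tool_pos: [0.537, 0.0434, 0.2589]
orientation: [180.0, 0.3, -179.9]
force: [0.9, 1.7, 7.9]
opening: 0.0298
```

Request:
{"method": "jog_arm", "body": {
  "deltas": [
    [[0.0114,0,0.0089],0],
    [[0.0221,0,0.0187],0],
    [[0.0319,0,0.0293],0],
    [[0.0409,0,0.0407],0],
    [[0.049,0,0.0526],0],
    [[0.0561,0,0.0652],0],
    [[0.0622,0,0.0783],0],
    [[0.0673,0,0.0919],0],
    [[0.0713,0,0.1058],0],
    [[0.0742,0,0.12],0],
    [[0.0742,0,0.12],0]
  ]
}}

```text
clock: 14.55
tool_pos: [0.4604, 0.0427, 0.1362]
orientation: [-179.9, -0.2, -180.0]
force: [-7.6, 1.7, 8.3]
opening: 0.0298
```

Run:
```python
from h import *
o=ctrl.get_obs(); print(o['clock'],o['tool_pos'],o['orientation'],o['force'])
b=ctrl.snapshot('scene')[:,:,::-1]
cv2.imwrite('pics/s5.png',cv2.resize(b[130:290,180:340],None,fx=3.7,fy=3.7,interpolation=2))
```

```text
14.55 [0.46038259 0.04267654 0.13621804] [-1.79932388e+02 -1.65209219e-01 -1.79958098e+02] [-7.5933615   1.73493547  8.31917792]
```

View pics/s5.png

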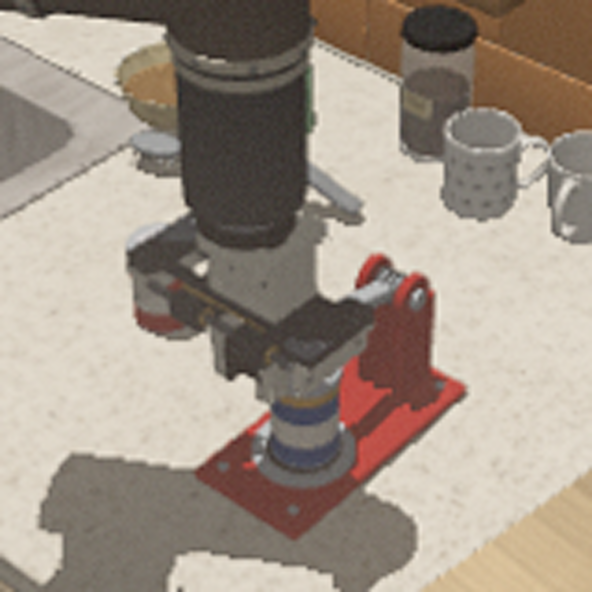

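Request:
{"method": "jog_arm", "body": {
  "deltas": [
    [[0.0008,0,0.007],0],
    [[0.0014,0,0.0144],0],
    [[0.0018,0,0.02],0],
    [[0.002,0,0.025],0],
    [[0.002,0,0.0285],0],
    [[0.002,0,0.03],0],
    [[0.002,0,0.03],0]
  ]
}}

```text
clock: 15.3
tool_pos: [0.4576, 0.0426, 0.1066]
orientation: [-179.9, -0.3, -180.0]
force: [-13.0, 4.3, 8.3]
opening: 0.0299
```

Request:
{"method": "jog_arm", "body": {
  "deltas": [
    [[-0.001,0,0.001],0],
    [[-0.001,0,0.002],0],
    [[-0.001,0,0.003],0],
    [[-0.001,0,0.003],0],
    [[-0.001,0,0.003],0]
  ]
}}

```text
clock: 15.8
tool_pos: [0.4576, 0.0426, 0.1033]
orientation: [-179.9, -0.4, 180.0]
force: [-15.2, 6.5, 9.0]
opening: 0.0298
```

Request:
{"method": "jog_arm", "body": {
  "deltas": [
    [[-0.002,0,0.001],0],
    [[-0.002,0,0.003],0],
    [[-0.002,0,0.004],0],
    [[-0.002,0,0.004],0],
    [[-0.002,0,0.004],0]
  ]
}}

```text
clock: 16.3
tool_pos: [0.458, 0.0425, 0.0989]
orientation: [-179.9, -0.5, 180.0]
force: [-21.8, 9.4, 11.2]
opening: 0.03
```

Run:
```python
from h import *
o=ctrl.get_obs(); print(o['clock'],o['tool_pos'],o['orientation'],o['force'],o['moment'])
b=ctrl.snapshot('scene')[:,:,::-1]; s=cam('scene')
S=6;x0,y0=215,180
z=cv2.resize(b[y0:y0+90,x0:x0+100],None,fx=S,fy=S,interpolation=2)
for P,c in((circ(.5245,.0435,.108,.032),(0,255,0)),(circ(.5245,.0435,.116,.032),(0,255,255))):
    for u in proj(s,P): cv2.circle(z,(int((u[0]-x0+.5)*S),int((u[1]-y0+.5)*S)),1,c,-1)
cv2.imwrite('pics/s6.png',z)
cv2.imwrite('pics/w6.png',ctrl.snapshot('wrist')[:,:,::-1])
```

```text
16.3 [0.45799032 0.04250128 0.09889586] [-179.92490974   -0.51144197  179.95262278] [-21.84466203   9.41924564  11.18768096] [3.60466023 7.06371804 0.25588552]
```

View pics/s6.png

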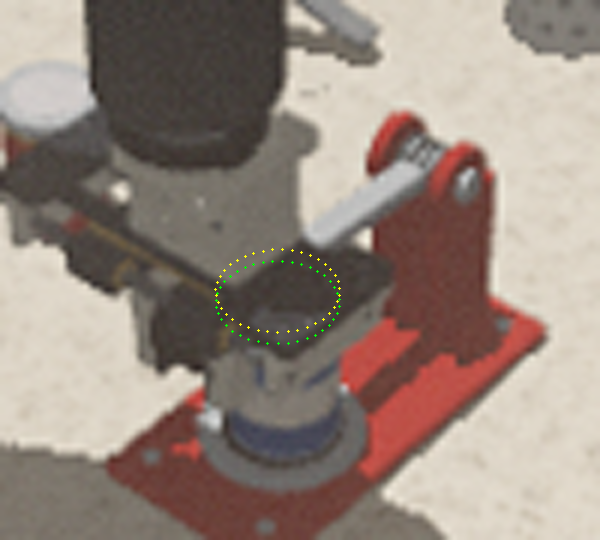

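View pics/w6.png

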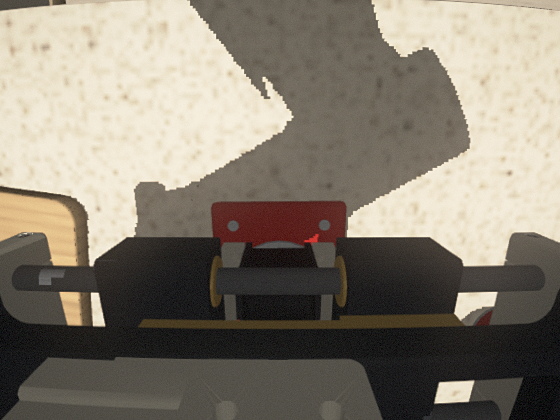

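Run:
```python
from h import *
b=ctrl.snapshot('scene')[:,:,::-1]; s=cam('scene')
S=10;x0,y0=262,190
z=cv2.resize(b[y0:y0+50,x0:x0+45],None,fx=S,fy=S,interpolation=2)
for th,c in((1.564,(0,255,0)),(1.45,(0,255,255)),(1.35,(255,0,255))):
  n=np.array([-np.cos(th),0,np.sin(th)])  # normal up side
  for r in np.linspace(0,.11,60):
    P=np.array([.6445-r*np.sin(th),.0435,.125+r*np.cos(th)])
    u=proj(s,P)[0]; cv2.circle(z,(int((u[0]-x0+.5)*S),int((u[1]-y0+.5)*S)),1,c,-1)
cv2.imwrite('pics/s7.png',z)
```

```text
(no output)
```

View pics/s7.png

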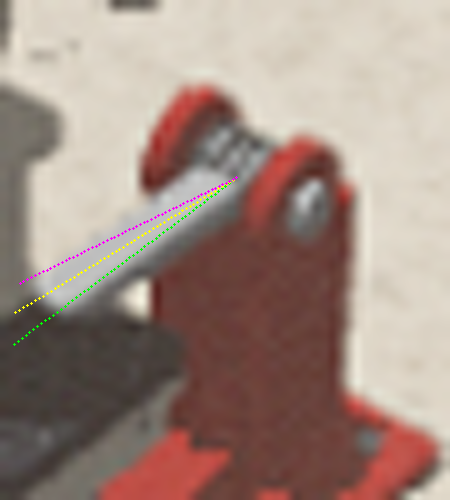

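Request:
{"method": "jog_arm", "body": {
  "deltas": [
    [[0.003,0,0.001],0],
    [[0.003,0,0.003],0],
    [[0.003,0,0.005],0],
    [[0.003,0,0.006],0],
    [[0.003,0,0.006],0]
  ]
}}

```text
clock: 16.95
tool_pos: [0.4582, 0.0426, 0.0943]
orientation: [-179.9, -0.2, -180.0]
force: [-11.8, 3.5, 11.1]
opening: 0.0298
```

Request:
{"method": "jog_arm", "body": {
  "deltas": [
    [[0.002,0,0.002],0],
    [[0.003,0,0.004],0],
    [[0.003,0,0.006],0],
    [[0.003,0,0.006],0]
  ]
}}

```text
clock: 17.35
tool_pos: [0.4583, 0.0427, 0.0901]
orientation: [-179.9, 0.1, -179.9]
force: [-5.0, -4.3, 19.2]
opening: 0.0298
```

```bash
cat > lev.py <<'E'
from h import *
import sys
o=ctrl.get_obs(); print(o['clock'],o['tool_pos'],o['orientation'],o['force'])
b=ctrl.snapshot('scene')[:,:,::-1]; s=cam('scene')
S=8;x0,y0=232,185
z=cv2.resize(b[y0:y0+72,x0:x0+75],None,fx=S,fy=S,interpolation=2)
for th,c in((1.564,(0,255,0)),(1.45,(0,255,255)),(1.35,(255,0,255))):
  for dy in(-.009,.009):
   for r in np.linspace(.03,.09,40):
    # top-face edges of the bar (9 mm above its axis)
    P=np.array([.6445-r*np.sin(th)+.009*np.cos(th),.0435+dy,.125+r*np.cos(th)+.009*np.sin(th)])
    u=proj(s,P)[0]; cv2.circle(z,(int((u[0]-x0+.5)*S),int((u[1]-y0+.5)*S)),1,c,-1)
cv2.imwrite(sys.argv[1],z)
E
python3 lev.py pics/s8.png
```

```text
17.35 [0.45830993 0.04270709 0.09008712] [-1.79932889e+02  1.26506221e-01 -1.79879944e+02] [-4.96875227 -4.2714332  19.19305601]
```

View pics/s8.png

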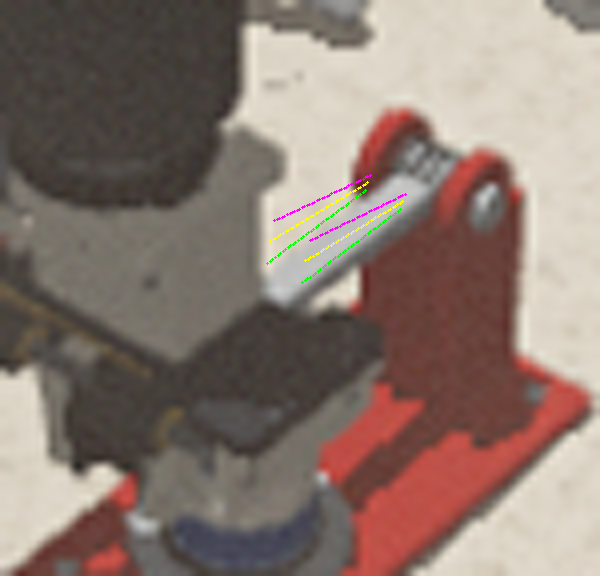

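Request:
{"method": "jog_arm", "body": {
  "deltas": [
    [[0.001,0,0.001],0],
    [[0.001,0,0.002],0],
    [[0.001,0,0.003],0],
    [[0.001,0,0.003],0],
    [[0.001,0,0.003],0]
  ]
}}

```text
clock: 17.9
tool_pos: [0.4587, 0.0428, 0.089]
orientation: [-179.9, 0.3, -179.8]
force: [-8.0, -5.3, 36.3]
opening: 0.0297
```

```bash
python3 lev.py pics/s9.png
```

```text
17.9 [0.45867787 0.0427696  0.08895089] [-179.93848434    0.28798989 -179.82361095] [-7.9667079  -5.25421669 36.31442817]
```

View pics/s9.png

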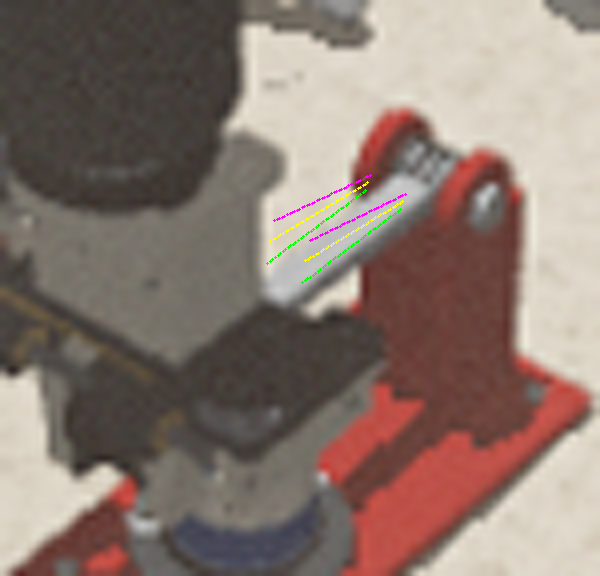

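Request:
{"method": "jog_arm", "body": {
  "deltas": [
    [[-0.001,0,-0.004],0],
    [[-0.0026,0,-0.0185],0],
    [[-0.0043,0,-0.0328],0],
    [[-0.0071,0,-0.047],0],
    [[-0.011,0,-0.0609],0],
    [[-0.016,0,-0.0745],0],
    [[-0.022,0,-0.0877],0],
    [[-0.029,0,-0.1003],0],
    [[-0.037,0,-0.1123],0],
    [[-0.0459,0,-0.1237],0],
    [[-0.0557,0,-0.1344],0],
    [[-0.0557,0,-0.1344],0]
  ]
}}

```text
clock: 19.15
tool_pos: [0.5134, 0.0431, 0.2216]
orientation: [-180.0, 0.1, -179.9]
force: [-4.7, 0.5, 8.9]
opening: 0.0296
```

Request:
{"method": "jog_arm", "body": {
  "deltas": [
    [[-0.0106,0,-0.0098],0],
    [[-0.022,0,-0.0188],0],
    [[-0.0339,0,-0.0269],0],
    [[-0.0465,0,-0.034],0],
    [[-0.0596,0,-0.0401],0],
    [[-0.0732,0,-0.0452],0],
    [[-0.0871,0,-0.0492],0],
    [[-0.1013,0,-0.0521],0],
    [[-0.1157,0,-0.0539],0],
    [[-0.128,0,-0.0546],0],
    [[-0.128,0,-0.0546],0]
  ]
}}

```text
clock: 20.25
tool_pos: [0.6414, 0.0442, 0.2748]
orientation: [180.0, 0.1, -179.9]
force: [0.5, 4.6, 4.3]
opening: 0.0299
```

Request:
{"method": "jog_arm", "body": {
  "deltas": [
    [[0,0,0],0],
    [[0,0,0],0],
    [[0,0,0],0],
    [[0,0,0],0],
    [[0,0,0],0],
    [[0,0,0],0],
    [[0,0,0],0],
    [[0,0,-0.02],0],
    [[0,0,-0.05],0],
    [[0,0,-0.08],0],
    [[0,0,-0.115],0],
    [[0.02,0,-0.12],0],
    [[0.05,0,-0.12],0],
    [[0.08,0,-0.12],0],
    [[0.105,0,-0.12],0],
    [[0.116,0,-0.12],0],
    [[0.116,0,-0.12],0]
  ],
  "jaw": -1
}}

```text
clock: 21.95
tool_pos: [0.523, 0.0434, 0.3952]
orientation: [179.9, 0.1, -179.9]
force: [-0.5, -0.6, 0.5]
opening: 0.0879
```

Run:
```python
from h import *
o=ctrl.get_obs(); print(o['clock'],o['tool_pos'],o['orientation'],o['opening'])
w=cam('wrist'); a=ctrl.snapshot('wrist')[:,:,::-1]; s=cam('scene'); b=ctrl.snapshot('scene')[:,:,::-1]
def view(im,c,box,name,its,S=4):
    x0,y0,W,H=box; z=cv2.resize(im[y0:y0+H,x0:x0+W],None,fx=S,fy=S,interpolation=2); z=cv2.convertScaleAbs(z,alpha=1.2,beta=10)
    for P,col in its:
        for u in proj(c,P): cv2.circle(z,(int((u[0]-x0+.5)*S),int((u[1]-y0+.5)*S)),1,col,-1)
    cv2.imwrite(name,z)
its=[(circ(.5245,.0435,.018,.046,60),(0,255,0)),(circ(.5245,.0435,.108,.032,60),(0,255,255))]
view(a,w,(190,100,180,150),'pics/w10.png',its); view(b,s,(220,140,90,140),'pics/s10.png',[])
```

```text
21.95 [0.52304183 0.04337698 0.39520962] [ 1.79949326e+02  1.13050705e-01 -1.79923929e+02] 0.08788490022953535
```

View pics/w10.png

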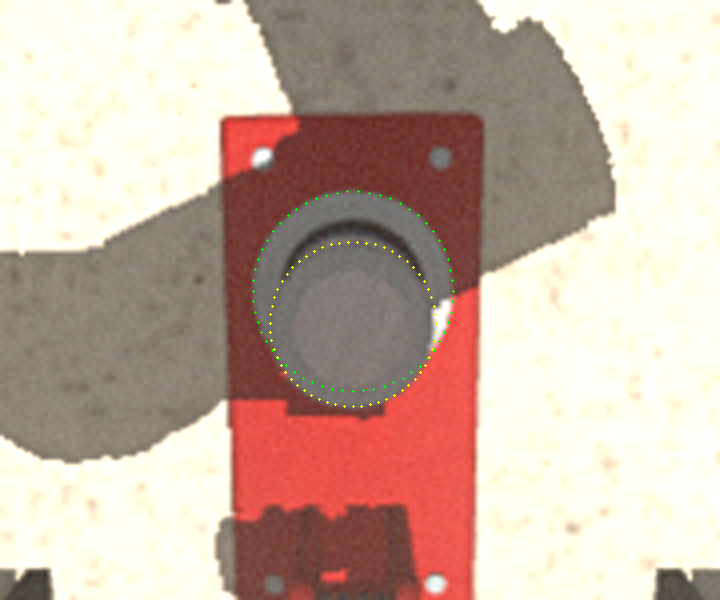

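View pics/s10.png

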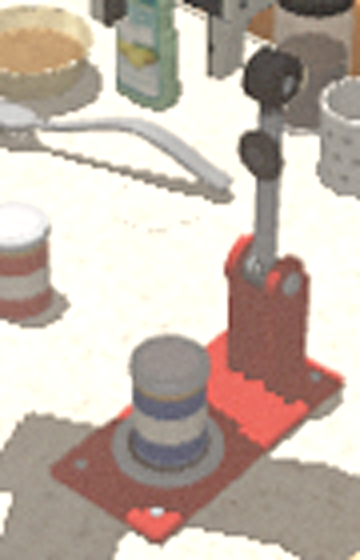

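Run:
```python
from h import *
b=ctrl.snapshot('scene')[:,:,::-1]; s=cam('scene')
def crop(x0,y0,its,g):
    S=10; z=cv2.resize(b[y0:y0+45,x0:x0+36],None,fx=S,fy=S,interpolation=cv2.INTER_CUBIC); z=cv2.convertScaleAbs(z,alpha=g,beta=5)
    for P in its:
        for u in proj(s,P): cv2.circle(z,(int((u[0]-x0+.5)*S),int((u[1]-y0+.5)*S)),1,(0,255,0),-1)
    return z
L=crop(245,218,[],1.6); M=crop(205,183,[],1.0)
cv2.imwrite('pics/s11.png',np.hstack([L,M]))
```

```text
(no output)
```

View pics/s11.png

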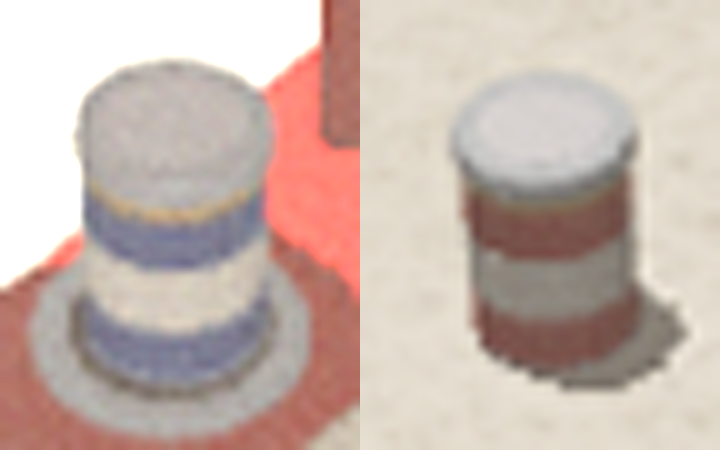

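Request:
{"method": "jog_arm", "body": {
  "deltas": [
    [[-0.001,0,0.04],0],
    [[-0.001,0,0.08],0],
    [[-0.001,0,0.12],0],
    [[-0.001,0,0.16],0],
    [[-0.001,0,0.195],0],
    [[-0.001,0,0.22],0],
    [[-0.001,0,0.245],0],
    [[-0.001,0,0.265],0],
    [[-0.001,0,0.285],0],
    [[-0.001,0,0.302],0],
    [[-0.001,0,0.317],0],
    [[-0.001,0,0.328],0],
    [[-0.001,0,0.333],0],
    [[-0.001,0,0.333],0],
    [[-0.001,0,0.333],0]
  ]
}}

```text
clock: 23.6
tool_pos: [0.5254, 0.0435, 0.0614]
orientation: [180.0, 0.0, -180.0]
force: [-0.3, -0.4, 1.0]
opening: 0.0879
```

Request:
{"method": "jog_arm", "body": {
  "deltas": [
    [[0,0,0],0],
    [[0,0,0],0],
    [[0,0,0],0],
    [[0,0,0],0],
    [[0,0,0],0],
    [[0,0,0],0],
    [[0,0,0],0],
    [[0,0,0],0]
  ],
  "jaw": 1
}}

```text
clock: 24.4
tool_pos: [0.5251, 0.0434, 0.0614]
orientation: [-180.0, 0.0, -180.0]
force: [0.4, -2.4, 6.0]
opening: 0.0628
```

Request:
{"method": "jog_arm", "body": {
  "deltas": [
    [[0,0,-0.005],0],
    [[0,0,-0.018],0],
    [[0,0,-0.035],0],
    [[0,0,-0.052],0],
    [[0,-0.004,-0.063],0],
    [[0,-0.015,-0.065],0],
    [[0,-0.035,-0.065],0],
    [[0,-0.065,-0.065],0],
    [[-0.001,-0.095,-0.065],0],
    [[-0.002,-0.125,-0.065],0],
    [[-0.003,-0.155,-0.065],0],
    [[-0.004,-0.185,-0.065],0],
    [[-0.005,-0.215,-0.065],0],
    [[-0.006,-0.245,-0.065],0],
    [[-0.007,-0.275,-0.065],0],
    [[-0.008,-0.305,-0.065],0],
    [[-0.009,-0.335,-0.065],0],
    [[-0.01,-0.355,-0.065],0],
    [[-0.01,-0.367,-0.065],0],
    [[-0.01,-0.37,-0.065],0]
  ]
}}

```text
clock: 26.4
tool_pos: [0.5341, -0.3278, 0.1249]
orientation: [180.0, -0.1, 179.9]
force: [-0.5, 1.0, -1.2]
opening: 0.063
```

Request:
{"method": "jog_arm", "body": {
  "deltas": [
    [[0,0,0.008],0],
    [[0,0,0.02],0],
    [[0,0,0.032],0],
    [[0,0,0.042],0],
    [[0,0,0.05],0],
    [[0,0,0.056],0],
    [[0,0,0.059],0],
    [[0,0,0.06],0],
    [[0,0,0.06],0]
  ]
}}

```text
clock: 27.3
tool_pos: [0.5353, -0.3267, 0.0662]
orientation: [-180.0, 0.0, -180.0]
force: [0.7, -0.1, -1.3]
opening: 0.0628
```

Run:
```python
from h import *
o=ctrl.get_obs(); print(o['tool_pos'],o['force'])
b=ctrl.snapshot('scene')[:,:,::-1]; a=ctrl.snapshot('wrist')[:,:,::-1]
b=cv2.resize(b[190:370,290:450],None,fx=3,fy=3,interpolation=2); a=cv2.resize(a[150:330,170:390],None,fx=2,fy=2); 
h=max(len(a),len(b)); cv2.imwrite('pics/s12.png',np.hstack([cv2.copyMakeBorder(i,0,h-len(i),0,0,0) for i in(b[:,:360],a)]))
```

```text
[ 0.53527551 -0.32668058  0.06623935] [ 0.68400966 -0.1325673  -1.32406599]
```

View pics/s12.png

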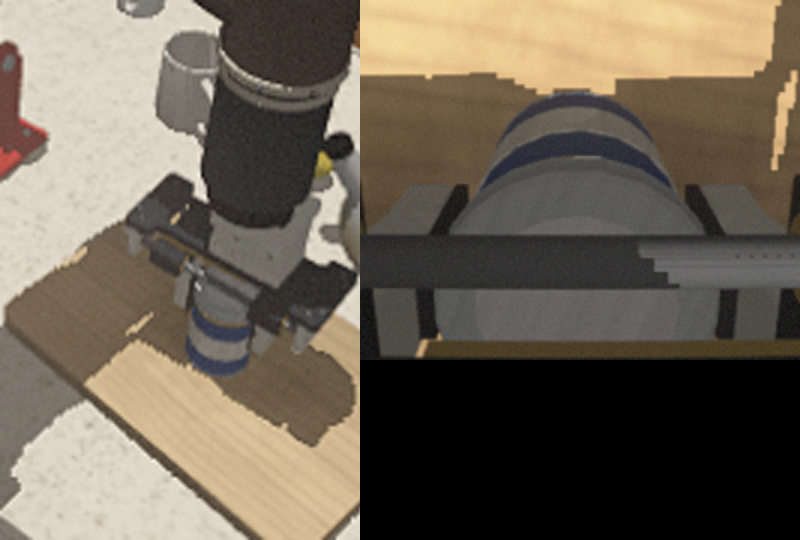

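The tin is upright just above the board, so I'll touch down.

Request:
{"method": "jog_arm", "body": {
  "deltas": [
    [[0,0,0.0005],0],
    [[0,0,0.001],0],
    [[0,0,0.0015],0],
    [[0,0,0.0015],0]
  ]
}}

```text
clock: 27.8
tool_pos: [0.5354, -0.3268, 0.0651]
orientation: [-180.0, 0.0, -180.0]
force: [-0.8, -0.8, 2.4]
opening: 0.0626
```

Request:
{"method": "jog_arm", "body": {
  "deltas": [
    [[0,0,0],0],
    [[0,0,0],0],
    [[0,0,0],0],
    [[0,0,0],0],
    [[0,0,0],0],
    [[0,0,0],0],
    [[0,0,-0.006],0],
    [[0,0,-0.02],0],
    [[0,0,-0.04],0],
    [[0,0,-0.07],0],
    [[0,0,-0.1],0],
    [[0,0,-0.14],0],
    [[0,0,-0.18],0],
    [[0,0,-0.18],0],
    [[0,0,-0.18],0]
  ],
  "jaw": -1
}}

```text
clock: 29.3
tool_pos: [0.5356, -0.3267, 0.2471]
orientation: [-179.9, 0.2, -180.0]
force: [-0.4, -0.2, -1.2]
opening: 0.0877
```

Run:
```python
from h import *
o=ctrl.get_obs(); print(o['clock'],o['tool_pos'],o['force'],o['opening'])
b=ctrl.snapshot('scene')[:,:,::-1]
cv2.imwrite('pics/s13.png',cv2.resize(b[140:380,190:450],None,fx=3,fy=2.5,interpolation=2))
```

```text
29.3 [ 0.53559406 -0.32671884  0.24712255] [-0.41838852 -0.24218883 -1.20617936] 0.08771960737073564
```

View pics/s13.png

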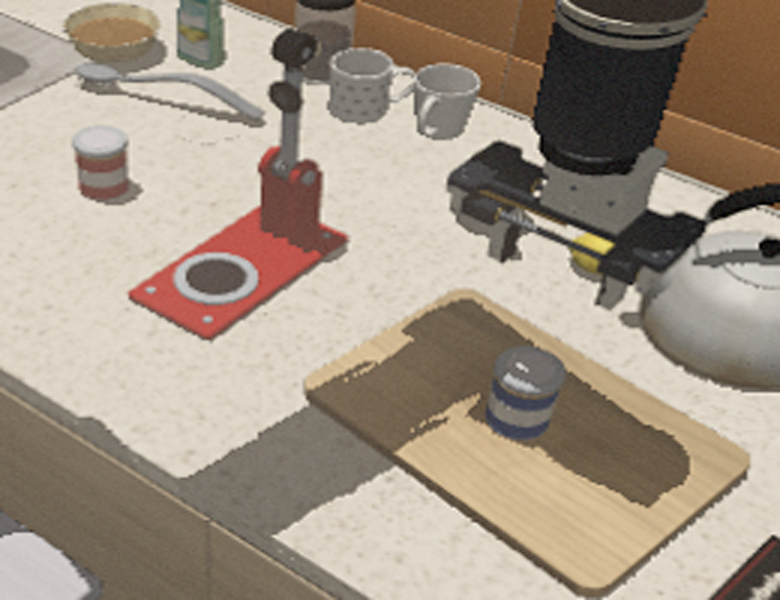

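The blue tin stands upright on the board (525,393), closed. The lever is upright, the red tin hasn't moved, and the gripper is clear, so I'm handing in.

```bash
python3 -c "
from plant import ctrl
print(ctrl.close_job())"
```

```text
the job is handed in; nothing more can be done
None
```

The blue tin is closed and standing upright near the middle of the chopping board. I handed the job in at about 29 s of the 69 s allowed; no verdict was reported.

- **Placing on the press:** I set the tin on the pad within about 2 mm of its centre, as seen by the wrist camera, and released it.
- **Pressing the lid:** I pinched the knob and led the lever down. The knob crept between the fingers, so the lever was still short of level when the planned arc ended. I kept pushing until the force rose to about 36 N with almost no movement, which I took as the stop. I then led the lever back up and let go.
- **Last checks:** The pictures show the lever upright and the lid gap down to a thin line, matching the closed red tin. The red tin shows no visible change, and the gripper is open and clear of everything.
- **Not confirmed:** I judged the lid depth and lever angle from pictures and force only, since neither joint can be read directly. The gripper opening read about 62–63 mm on the 60 mm tin, which I did not explain, but the tin was held securely.

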